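# Run down the wing screw of a denture flask press

### The job

The brass flask stands loose under the screw of the little bench press. With a fingertip, push the screw's wings round stroke by stroke, clockwise seen from above, until the screw is fully home against its stop and the foot presses on the flask. Push only on the red faces of the wings (do not grip the wings), and leave the flask, the dental cast, the bur block and the jar where they stand.

Things in the scene. Friction and masses are not known exactly. Their poses are not given: they have to be found in the camera images.
- press: Grey bench press, bolted down. Origin on the bench, below the screw's vertical axis. Base 150 (x) x 110 x 15 mm. An upright plate on its +x side (far from the robot, within 0.5 rad): 70 mm wide, from x = 37 to 51 mm, top at 150 mm. A bridge 34 mm wide reaches from it to x = -21 mm, top at 104 mm; the wings turn above it, 4 mm clear of the plate, so no finger can follow a wing past the plate.
- screw_mid (a point): On the screw's axis, half-way up its wings. Dark hub 28 mm across, 24 mm tall. Two opposite wings reach 33 mm from the axis, 24 mm tall (12 above and below this point), 10 mm thick: half the thickness is red, half white; the red face trails in a clockwise turn. Undersides 5 mm above the bridge when home, up to 11 mm before.
- wing_screw (a joint): Screw angle in rad, growing clockwise from above; starts between 0 and 2.6, hard stop (home) at 9.0. At value q one wing points q clockwise (from above) of the press's +x axis, the other opposite. Light friction (0.03 N m, about 1 N at a wing); stays where it is left; each turn lowers screw and foot by 4 mm.
- wing_white: The white halves of both wings, with the leading faces of a clockwise turn; turns with the screw. Origin on the screw's axis at the wings' undersides.
- press_foot: Steel foot disc below the bridge, 36 mm across, lowered by the screw; origin at the centre of its underside. It meets the flask about 0.3 rad before the stop.
- flask: Loose round brass flask, 64 mm across, 45 mm tall, about 0.6 kg, standing on the press's base under the foot; origin at the centre of its underside.
- cast: Loose dental cast, 52 x 56 mm and 28 mm high, plaster with a pink gum and white teeth, on the bench near the press; origin at the centre of its underside.
- bur_block: Loose green block of burs, 32 x 56 mm, 41 mm high with the burs, on the bench near the press; origin at the centre of its underside.
- jar: Loose white jar with an orange cap, 44 mm across, 55 mm high, on the bench near the press; origin at the centre of its underside.
Things that resemble listed ones, but are neither listed nor needed, are in the scene too. Leave any green or pink look-alike of the flask alone.

How it is judged:
By the outcome, as a careful person would: the job done as asked, in the order asked, and still so for the second after the job is handed in, with the robot touching nothing.
It also fails if it takes over 54 s, if anything falls off the work surface, if the arm or the gripper's body presses on something with over 40 N, if the wrist force passes 120 N, or if a joint passes its speed limit or range.

### The arm

A 7-joint arm with a two-finger parallel gripper is mounted at the origin on the work surface. World frame = base frame: x ahead of the robot, y to its left, z up, the work surface at z = 0. Lengths are in mm, angles in degrees, forces in N, time in s.
With the tool pointing down it reaches from about 425 to 875 mm from the base axis. Payload 9.9 kg.
Tool frame: the origin (TCP) lies on the front face of the gripper's body, between the roots of the fingers; the fingertips stand 73 mm ahead of it and the grasp point (between the pads) lies 54 mm ahead of it (hold_point_z is the distance from the TCP to the grasp point, in mm); z points along the fingers, y is the line along which they close (so a half turn about z gives the same grasp; the last joint's range is limited). The gripper opens to 85 mm and grips with 20 to 120 N. Pads are 22 mm wide; open, the fingers measure 114 mm over their backs; the gripper's body (76 mm by 85 mm) begins 54 mm behind the grasp point. The pads swing forward as they close: fully open they stand 13 mm farther back than shut.
Start: joints at [-72.926, 32.985, 1.427, 82.34, -0.859, 64.687, -3.237], TCP at [251.493, 626.404, 303.889] pointing down, gripper open.
Joint ranges: [-157.87, 157.87], [-19.46, 123.44], [-87.15, 90], [11.01, 140.99], [-62.26, 242.26], [9.8, 113.94], [-161.44, 161.44]. Speed limits (degrees/s): [127.2, 127.2, 172.46, 172.46, 180, 180, 180].

### API

Orientations are given as a 3x3 rotation matrix whose columns are the frame's x, y, z axes.
In Python, from station import * gives the robot as it stands. The module is installed in compiled form; this text tells all that it offers.
- The arm moves only by the tool jog_arm, never from a script. Its argument "rows" is a list of rows, each an object with "translation": the shift along the world's x, y, z in mm, a list of three; "turn": the turn about the world's z in degrees; "fingers": the closure, from 0 (fully open) to 1 (shut). In form: [{"translation": [dx, dy, dz], "turn": turn, "fingers": fingers}, ...]. A call has 1 to 10 rows; each row is the pose to reach, as a shift and turn from the pose commanded when the call began; what a row does not reach only later rows make up. A row lasts 1/10 s, in which the tool goes at most 50 mm and 8.59 degrees, less where a joint would pass 70% of its speed; a pose out of reach is approached as far as the arm can. A call with a gripper value outside its range is refused whole. The fingers move at their own pace and stop on an object; the grip force is fixed at half the most. Time passes only in rows, so rows that repeat a pose let the fingers close. It gives the time, the measured TCP pose, the force, the opening and the grip force at its end, in the units of the state.
- state(): the state, without advancing time (a new reading comes with each control period).
- capture(name): name is "scene" or "top"; returns a dict with "color" (480x640x3 uint8, red, green, blue), "depth" (480x640 float32, mm along the optical axis (not along the pixel's ray), 0 where there is no reading), "K" (3x3 intrinsics, pixels), "rvec" (rotation vector, rad) and "tvec" (3), from world to camera coordinates, as OpenCV has them. Camera axes: x right, y down, z forward; pixel columns grow to the right and rows downward; lengths in mm; the calibration is good to about 2 mm. A picture is of the moment at which its call begins.
- sign_off(): hands the job in; it is judged then, once.
The state is a dict: "t": time; "joint_pos": joint angles; "joint_velocities": joint speeds; "joint_torque": joint torques, N m; "eef_pos": TCP position; "tool_rot": TCP orientation; "ft_force": force on the tool from outside, world axes, zero at the start; "ft_torque": the same for the moment, N m; "grip_width": opening from 0.0 (shut) to 1.0 (fully open); "grasp_force": force on a finger pad.
Only numpy, scipy, OpenCV 4.12 (cv2) and the standard library are available. Lean on these libraries where they do the work, as an engineer would, in place of code of your own. Each camera call takes 0.05 s, during which the arm holds its last target. There are 200 camera calls.

## Working session

There is one attempt and no reset: what is moved stays moved. The work goes in short steps, Python scripts to look and compute and a tool call to move; the robot and the scene stay as the last step left them, time stands still between calls to the robot, and variables do not carry over. Pictures are saved under pics/ and viewed, at most 10 in all, crops included, and the job is handed in when it is done.

Besides the shell and the picture viewer there is one more tool, called after "Call:" in YAML: its name, and indented under it one key for each argument. jog_arm: Moves the arm, as the interface text tells. Its arguments: {"type":"object","properties":{"rows":{"type":"array","items":{"type":"object","properties":{"translation":{"type":"array","items":{"type":"number"}},"turn":{"type":"number"},"fingers":{"type":"number"}}}}},"required":["rows"]}

```bash
mkdir -p pics
cat > h.py <<'E'
from station import *
import numpy as np, cv2
def cap(name,fn=None):
    c=capture(name)
    if fn: cv2.imwrite('pics/'+fn,c['color'][:,:,::-1])
    R=cv2.Rodrigues(np.array(c['rvec'],float))[0]; t=np.array(c['tvec'],float).ravel()
    d=c['depth']; v,u=np.mgrid[:480,:640]
    P=np.stack([u,v,np.ones_like(u)],-1)@np.linalg.inv(c['K']).T*d[...,None]
    W=(P-t)@R
    W[d==0]=np.nan
    return c,W
E
python3 - <<'E'
from h import *
for n in('top','scene'):
    c,W=cap(n,n+'1.png'); np.save(n+'W.npy',W); np.save(n+'C.npy',c['color'])
print(state())
E
```

```text
{'t': 0.1, 'joint_pos': array([-72.92486671,  33.02727739,   1.42411321,  82.37981237,
        -0.85898928,  64.68730711,  -3.23663796]), 'joint_velocities': array([-0.04359585, -0.01624152,  0.10507034, -0.12825008,  0.04002085,
        0.02582736,  0.05865607]), 'joint_torque': array([ 5.89401112e-03, -7.67302179e+01,  2.25767881e+00, -2.86605477e+01,
        1.57898729e-02,  8.62849265e-03, -2.14478700e-05]), 'eef_pos': array([251.39605962, 626.12731341, 303.14677764]), 'tool_rot': array([[-9.28003726e-01,  3.72570622e-01, -4.64716966e-04],
       [ 3.72570902e-01,  9.28002694e-01, -1.38703429e-03],
       [-8.55096315e-05, -1.46031301e-03, -9.99998930e-01]]), 'ft_force': array([0.75984779, 0.58804877, 0.11575324]), 'ft_torque': array([-0.02351335, -0.00603673,  0.01075874]), 'grasp_force': 0.0, 'grip_width': 0.9979751024841234}
```

View pics/top1.png

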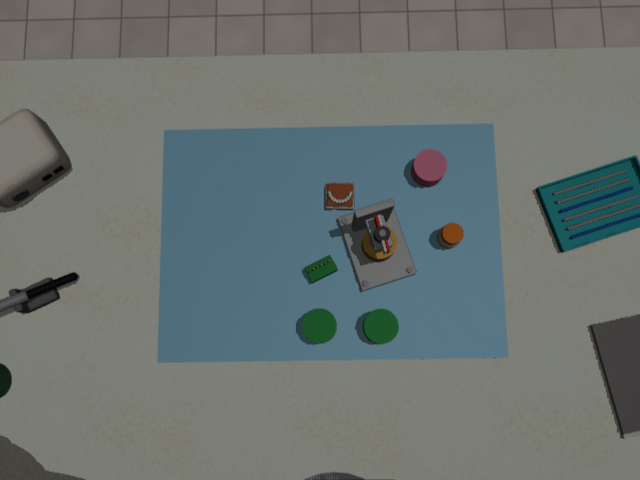

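View pics/scene1.png

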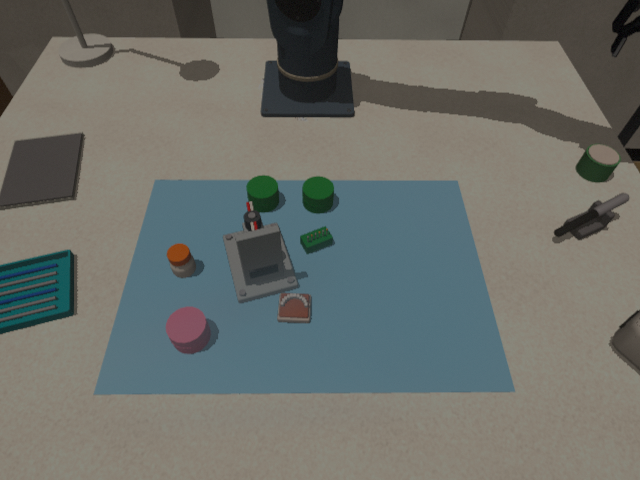

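The top view shows the press at about (380,240), with the hub at (382,233), the plate at (374,210), the jar at (451,235), the bur block at (321,269) and the cast at (340,196). I'll measure the press next.

Run:
```python
from h import *
W=np.load('topW.npy');C=np.load('topC.npy')
big=cv2.resize(C[180:310,300:480],None,fx=4.4,fy=4.4,interpolation=cv2.INTER_CUBIC)
cv2.imwrite('pics/crop1.png',big[:,:,::-1])
w=W[195:300,300:480].reshape(-1,3);c=C[195:300,300:480].reshape(-1,3).astype(int)
ok=np.isfinite(w[:,0]);w=w[ok];c=c[ok]
red=(c[:,0]>110)&(c[:,1]<60)&(c[:,2]<60)&(w[:,2]>90)
print('red',red.sum(),w[red].round())
pl=(w[:,2]>142)&(w[:,2]<160);print('plate',pl.sum(),w[pl].mean(0),cv2.minAreaRect(w[pl][:,:2].astype(np.float32)))
hi=(w[:,2]>110)&(w[:,2]<142);print('hi',hi.sum(),w[hi].mean(0),w[hi][:,2].round())
g=(abs(w[:,2]-15)<4)&(c.max(1)-c.min(1)<25);print('base',g.sum(),cv2.minAreaRect(w[g][:,:2].astype(np.float32)),w[g].mean(0))
for n,(u,v) in dict(hub=(382,233),jar=(451,235),bur=(321,269),cast=(340,196),gr=(380,327),mat=(250,250),pink=(429,167)).items(): print(n,W[v,u].round())
```

```text
red 44 [[ 575.  -80.  137.]
 [ 574.  -81.  140.]
 [ 574.  -83.  141.]
 [ 573.  -81.  140.]
 [ 572.  -83.  141.]
 [ 571.  -81.  141.]
 [ 572.  -83.  136.]
 [ 569.  -81.  141.]
 [ 569.  -83.  140.]
 [ 567.  -83.  139.]
 [ 568.  -85.  136.]
 [ 565.  -83.  141.]
 [ 565.  -85.  141.]
 [ 564.  -83.  140.]
 [ 564.  -85.  139.]
 [ 562.  -83.  139.]
 [ 563.  -85.  133.]
 [ 561.  -85.  136.]
 [ 560.  -86.  143.]
 [ 559.  -85.  137.]
 [ 559.  -86.  139.]
 [ 532.  -95.  142.]
 [ 532.  -97.  143.]
 [ 531.  -96.  135.]
 [ 531.  -97.  137.]
 [ 529.  -97.  136.]
 [ 529.  -99.  139.]
 [ 527.  -97.  137.]
 [ 526.  -98.  143.]
 [ 526.  -97.  138.]
 [ 525.  -99.  138.]
 [ 523.  -97.  140.]
 [ 523.  -99.  141.]
 [ 524. -101.  138.]
 [ 521.  -98.  142.]
 [ 521. -100.  144.]
 [ 520.  -99.  139.]
 [ 520. -100.  141.]
 [ 518.  -98.  140.]
 [ 518. -100.  140.]
 [ 518. -102.  139.]
 [ 517. -100.  138.]
 [ 517. -102.  135.]
 [ 515. -100.  141.]]
plate 393 [580.79781392 -78.96412615 149.0279013 ] ((554.423583984375, -88.09092712402344), (81.14286804199219, 69.60377502441406), 17.987106323242188)
hi 499 [552.7295
[... 2166 characters left out ...]
. 124. 137. 140. 139. 140. 137. 129. 134. 138. 142. 137. 138. 138.
 134. 118. 132. 137. 141. 140. 140. 141. 138. 118. 133. 138. 142. 139.
 140. 142. 128. 136. 138. 138. 139. 141. 127. 135. 139. 138. 139. 140.
 140. 139. 121. 131. 142. 138. 141. 140. 138. 135. 118. 129. 140. 139.
 141. 139. 126. 140. 137. 139. 140. 139. 138. 118. 135. 142. 137. 131.
 132. 128. 121. 131. 130. 121. 119. 116. 119.]
base 2430 ((533.66796875, -97.05056762695312), (255.50421142578125, 183.97409057617188), 73.92817687988281) [528.0059789  -89.25107906  15.05561764]
hub [544. -91. 143.]
jar [ 554. -226.   55.]
bur [499.  16.  23.]
cast [641. -23.  20.]
gr [388. -90.  42.]
mat [541. 153.   2.]
pink [ 687. -192.   48.]
```

View pics/crop1.png

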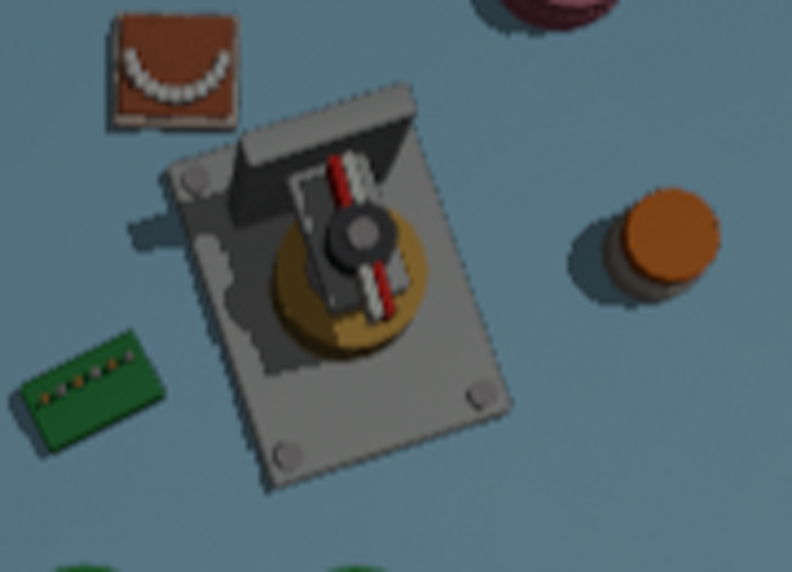

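The crop shows the press clearly: hub at (362,236), wings almost in line with press +x, the red face of the far wing on its +y side. So q is close to 0. I'll refine the yaw and axis, then write the planner.

```bash
cat > plan.py <<'E'
import numpy as np
AX=np.array([545.,-91.5]); YAW=18.; R=31.
def pose(th,back,z=190.,r=R):
    "TCP pose & heading of tool x, finger behind the wing at th (deg cw from press +x); back = gap behind red face"
    a=np.radians(YAW-th); u=np.array([np.cos(a),np.sin(a)]); t=np.array([u[1],-u[0]])
    p=AX+r*u-(16+back)*t
    return np.array([*p,z,YAW-th-90+360])
def rows(cur,seq,f=1):
    import json
    o=[]
    for s in seq:
        d=np.asarray(s)-cur
        o.append({"translation":[round(float(v),0) for v in d[:3]],"turn":round(float(d[3]),0),"fingers":f})
    print(json.dumps(o)); e=o[-1]; n=cur+np.array(e["translation"]+[e["turn"]]); print('cmd after',n.tolist()); return n
E
python3 - <<'E'
from h import *
W=np.load('topW.npy');C=np.load('topC.npy').astype(int)
m=(abs(W[...,2]-15)<5)&(C.max(2)-C.min(2)<30)
m[:,:330]=0;m[:,420:]=0
n,l,s,_=cv2.connectedComponentsWithStats(m.astype(np.uint8)); k=1+s[1:,4].argmax()
print('base',s[k],cv2.minAreaRect(W[l==k][:,:2].astype(np.float32)))
m=(W[...,2]>145)&(W[...,2]<154)&(W[...,0]>570)&(C.max(2)-C.min(2)<30);m[:,:330]=0;m[:,430:]=0
print('plate',m.sum(),cv2.minAreaRect(W[m][:,:2].astype(np.float32)))
m=(abs(W[...,2]-142)<6)&(C.max(2)<95)&(C.max(2)-C.min(2)<25)&(np.hypot(W[...,0]-545,W[...,1]+91.5)<22)
print('hub',m.sum(),cv2.minEnclosingCircle(W[m][:,:2].astype(np.float32)),W[m].mean(0))
from plan import *
print(pose(185,8),pose(300,0))
E
```

```text
base [ 338  209   78   82 2481] ((544.1058349609375, -90.89675903320312), (150.0438690185547, 110.2464828491211), 16.974002838134766)
plate 329 ((585.760498046875, -77.91270446777344), (14.39367961883545, 69.71070098876953), 17.177671432495117)
hub 187 ((546.7916870117188, -88.53263854980469), 19.35359764099121) [543.9542484  -90.44697361 139.72168439]
[ 520.1933533  -121.85836424  190.          103.        ] [535.7949008  -57.85083732 190.         -12.        ]
```

Call:
jog_arm:
  rows:
    - {"translation": [40,-40,0],"turn": -5,"fingers": 1}
    - {"translation": [70,-80,0],"turn": -10,"fingers": 1}
    - {"translation": [100,-120,0],"turn": -15,"fingers": 1}
    - {"translation": [130,-160,0],"turn": -20,"fingers": 1}
    - {"translation": [160,-200,0],"turn": -25,"fingers": 1}
    - {"translation": [190,-240,0],"turn": -30,"fingers": 1}
    - {"translation": [210,-285,0],"turn": -35,"fingers": 1}
    - {"translation": [225,-330,0],"turn": -40,"fingers": 1}
    - {"translation": [235,-375,0],"turn": -45,"fingers": 1}
    - {"translation": [240,-420,0],"turn": -50,"fingers": 1}

```text
t: 1.1
eef_pos: [492.1, 203.8, 303.7]
tool_rot: [[-0.307, 0.952, 0.0], [0.952, 0.307, -0.001], [-0.001, -0.0, -1.0]]
ft_force: [0.5, -0.1, 0.0]
grip_width: 0.0
grasp_force: 0.0
```

```bash
sed -i 's/^AX.*/AX=np.array([544.2,-91.]); YAW=17.; R=31./' plan.py
python3 - <<'E'
from plan import *
c=np.array([491.49,206.4,303.89,108.1])
h=pose(185,10,260)
seq=[c+(h-c)*k/7 for k in range(1,8)]+[pose(185,10,240)]*1+[pose(185,10,215),pose(185,10,190)]
n=rows(c,seq)
E
```

```text
[{"translation": [4.0, -47.0, -6.0], "turn": -1.0, "fingers": 1}, {"translation": [8.0, -94.0, -13.0], "turn": -2.0, "fingers": 1}, {"translation": [12.0, -141.0, -19.0], "turn": -3.0, "fingers": 1}, {"translation": [16.0, -188.0, -25.0], "turn": -3.0, "fingers": 1}, {"translation": [20.0, -235.0, -31.0], "turn": -4.0, "fingers": 1}, {"translation": [24.0, -282.0, -38.0], "turn": -5.0, "fingers": 1}, {"translation": [28.0, -329.0, -44.0], "turn": -6.0, "fingers": 1}, {"translation": [28.0, -329.0, -64.0], "turn": -6.0, "fingers": 1}, {"translation": [28.0, -329.0, -89.0], "turn": -6.0, "fingers": 1}, {"translation": [28.0, -329.0, -114.0], "turn": -6.0, "fingers": 1}]
cmd after [519.49, -122.6, 189.89, 102.1]
```

Call:
jog_arm:
  rows:
    - {"translation": [4,-47,-6],"turn": -1,"fingers": 1}
    - {"translation": [8,-94,-13],"turn": -2,"fingers": 1}
    - {"translation": [12,-141,-19],"turn": -3,"fingers": 1}
    - {"translation": [16,-188,-25],"turn": -3,"fingers": 1}
    - {"translation": [20,-235,-31],"turn": -4,"fingers": 1}
    - {"translation": [24,-282,-38],"turn": -5,"fingers": 1}
    - {"translation": [28,-329,-44],"turn": -6,"fingers": 1}
    - {"translation": [28,-329,-64],"turn": -6,"fingers": 1}
    - {"translation": [28,-329,-89],"turn": -6,"fingers": 1}
    - {"translation": [28,-329,-114],"turn": -6,"fingers": 1}

```text
t: 2.1
eef_pos: [519.4, -123.1, 189.0]
tool_rot: [[-0.209, 0.978, 0.0], [0.978, 0.209, -0.0], [-0.0, 0.0, -1.0]]
ft_force: [0.0, 0.1, -0.7]
grip_width: 0.002
grasp_force: 0.0
```

Run:
```python
from h import *
from plan import *
c,W=cap('scene'); cv2.imwrite('pics/s2.png',cv2.resize(c['color'][150:310,160:360],None,fx=3.5,fy=3.5,interpolation=2)[:,:,::-1])
s=state();print(s['t'],s['eef_pos'],s['ft_force'],s['joint_pos'][6])
c=np.array([519.49,-122.6,189.89,102.1])
n=rows(c,[pose(185,4)]+[pose(t,0) for t in np.linspace(185,245,9)])
n=rows(n,[pose(t,0) for t in np.linspace(252,303,8)]+[pose(303,6),pose(303,10,200)])
```

```text
2.15 [ 517.78695317 -122.24527823  185.43006623] [-1.35242024  0.93420193 -3.1442891 ] 35.26295333096621
[{"translation": [-1.0, 6.0, 0.0], "turn": -0.0, "fingers": 1}, {"translation": [-2.0, 10.0, 0.0], "turn": -0.0, "fingers": 1}, {"translation": [-5.0, 13.0, 0.0], "turn": -8.0, "fingers": 1}, {"translation": [-7.0, 17.0, 0.0], "turn": -15.0, "fingers": 1}, {"translation": [-9.0, 22.0, 0.0], "turn": -23.0, "fingers": 1}, {"translation": [-10.0, 26.0, 0.0], "turn": -30.0, "fingers": 1}, {"translation": [-10.0, 31.0, 0.0], "turn": -38.0, "fingers": 1}, {"translation": [-10.0, 35.0, 0.0], "turn": -45.0, "fingers": 1}, {"translation": [-9.0, 40.0, 0.0], "turn": -53.0, "fingers": 1}, {"translation": [-8.0, 44.0, 0.0], "turn": -60.0, "fingers": 1}]
cmd after [511.49, -78.6, 189.89, 42.099999999999994]
[{"translation": [2.0, 4.0, 0.0], "turn": -7.0, "fingers": 1}, {"translation": [4.0, 8.0, 0.0], "turn": -14.0, "fingers": 1}, {"translation": [7.0, 11.0, 0.0], "turn": -22.0, "fingers": 1}, {"translation": [10.0, 14.0, 0.0], "turn": -29.0, "fingers": 1}, {"translation": [14.0, 17.0, 0.0], "turn": -36.0, "fingers": 1}, {"translation": [17.0, 19.0, 0.0], "turn": -44.0, "fingers": 1}, {"translation": [22.0, 21.0, 0.0], "turn": -51.0, "fingers": 1}, {"translation": [26.0, 22.0, 0.0], "turn": -58.0, "fingers": 1}, {"translation": [20.0, 23.0, 0.0], "turn": -58.0, "fingers": 1}, {"translation": [16.0, 25.0, 10.0], "turn": -58.0, "fingers": 1}]
cmd after [527.49, -53.599999999999994, 199.89, -15.900000000000006]
```

View pics/s2.png

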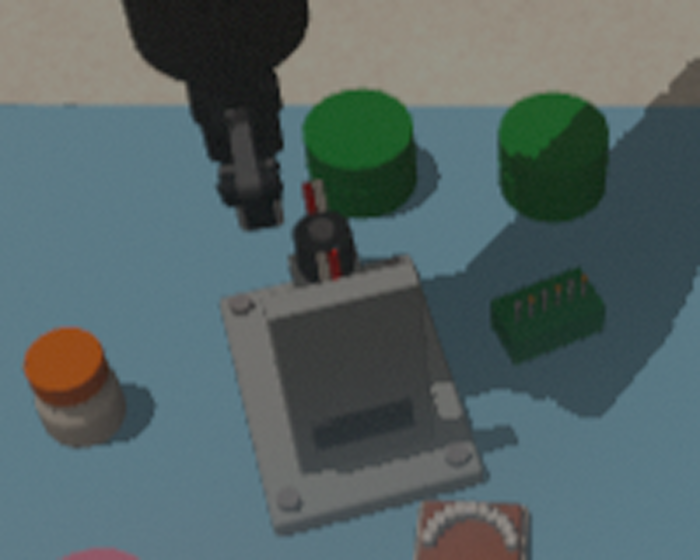

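The scene crop shows the shut fingertip at (262,215), standing just off the near wing's red face at (310,197), at wing height. The path is clear, so I'll start stroke 1.

Call:
jog_arm:
  rows:
    - {"translation": [-1,6,0],"turn": 0,"fingers": 1}
    - {"translation": [-2,10,0],"turn": 0,"fingers": 1}
    - {"translation": [-5,13,0],"turn": -8,"fingers": 1}
    - {"translation": [-7,17,0],"turn": -15,"fingers": 1}
    - {"translation": [-9,22,0],"turn": -23,"fingers": 1}
    - {"translation": [-10,26,0],"turn": -30,"fingers": 1}
    - {"translation": [-10,31,0],"turn": -38,"fingers": 1}
    - {"translation": [-10,35,0],"turn": -45,"fingers": 1}
    - {"translation": [-9,40,0],"turn": -53,"fingers": 1}
    - {"translation": [-8,44,0],"turn": -60,"fingers": 1}

```text
t: 3.15
eef_pos: [511.7, -77.6, 191.3]
tool_rot: [[0.745, 0.667, 0.002], [0.667, -0.745, 0.001], [0.002, 0.0, -1.0]]
ft_force: [-1.2, -0.4, -1.1]
grip_width: 0.001
grasp_force: 0.5
```

Call:
jog_arm:
  rows:
    - {"translation": [2,4,0],"turn": -7,"fingers": 1}
    - {"translation": [4,8,0],"turn": -14,"fingers": 1}
    - {"translation": [7,11,0],"turn": -22,"fingers": 1}
    - {"translation": [10,14,0],"turn": -29,"fingers": 1}
    - {"translation": [14,17,0],"turn": -36,"fingers": 1}
    - {"translation": [17,19,0],"turn": -44,"fingers": 1}
    - {"translation": [22,21,0],"turn": -51,"fingers": 1}
    - {"translation": [26,22,0],"turn": -58,"fingers": 1}
    - {"translation": [20,23,0],"turn": -58,"fingers": 1}
    - {"translation": [16,25,10],"turn": -58,"fingers": 1}

```text
t: 4.15
eef_pos: [526.5, -53.0, 200.1]
tool_rot: [[0.963, -0.27, -0.001], [-0.27, -0.963, 0.001], [-0.001, -0.0, -1.0]]
ft_force: [0.2, 0.6, -0.5]
grip_width: 0.0
grasp_force: 0.0
```

Run:
```python
from h import *
from plan import *
for n in('scene',):
    c,W=cap(n); cv2.imwrite('pics/s3.png',cv2.resize(c['color'][150:310,160:360],None,fx=3.5,fy=3.5,interpolation=2)[:,:,::-1])
s=state();print(s['t'],s['eef_pos'],s['ft_force'],s['joint_pos'][6])
c=np.array([527.49,-53.6,199.89,-15.9])
p0=pose(303,10,245); h=pose(120,10,245)
L=[p0+(h-p0)*k/21 for k in range(1,22)]
for l,k in zip(L,range(1,22)): 
    f=min(1,k/6); l[:2]=p0[:2]+(h[:2]-p0[:2])*f
n=rows(c,[pose(303,10,220),p0]+L[:8])
n=rows(n,L[8:18])
n=rows(n,L[18:]+[h]+[pose(120,10,z) for z in(230,215,205,197,192,190)])
```

```text
4.2 [526.55349583 -53.22733159 201.96357947] [ 0.38183499 -1.18686576  0.87775418] -60.61548841155062
[{"translation": [0.0, -0.0, 20.0], "turn": -0.0, "fingers": 1}, {"translation": [0.0, -0.0, 45.0], "turn": -0.0, "fingers": 1}, {"translation": [6.0, -13.0, 45.0], "turn": 9.0, "fingers": 1}, {"translation": [12.0, -25.0, 45.0], "turn": 17.0, "fingers": 1}, {"translation": [18.0, -37.0, 45.0], "turn": 26.0, "fingers": 1}, {"translation": [23.0, -49.0, 45.0], "turn": 35.0, "fingers": 1}, {"translation": [29.0, -61.0, 45.0], "turn": 43.0, "fingers": 1}, {"translation": [35.0, -73.0, 45.0], "turn": 52.0, "fingers": 1}, {"translation": [35.0, -73.0, 45.0], "turn": 61.0, "fingers": 1}, {"translation": [35.0, -73.0, 45.0], "turn": 70.0, "fingers": 1}]
cmd after [562.49, -126.6, 244.89, 54.1]
[{"translation": [0.0, -0.0, 0.0], "turn": 8.0, "fingers": 1}, {"translation": [0.0, -0.0, 0.0], "turn": 17.0, "fingers": 1}, {"translation": [0.0, -0.0, 0.0], "turn": 26.0, "fingers": 1}, {"translation": [0.0, -0.0, 0.0], "turn": 34.0, "fingers": 1}, {"translation": [0.0, -0.0, 0.0], "turn": 43.0, "f
[... 353 characters left out ...]
, 244.89, 141.1]
[{"translation": [0.0, -0.0, 0.0], "turn": 8.0, "fingers": 1}, {"translation": [0.0, -0.0, 0.0], "turn": 17.0, "fingers": 1}, {"translation": [0.0, -0.0, 0.0], "turn": 26.0, "fingers": 1}, {"translation": [0.0, -0.0, 0.0], "turn": 26.0, "fingers": 1}, {"translation": [0.0, -0.0, -15.0], "turn": 26.0, "fingers": 1}, {"translation": [0.0, -0.0, -30.0], "turn": 26.0, "fingers": 1}, {"translation": [0.0, -0.0, -40.0], "turn": 26.0, "fingers": 1}, {"translation": [0.0, -0.0, -48.0], "turn": 26.0, "fingers": 1}, {"translation": [0.0, -0.0, -53.0], "turn": 26.0, "fingers": 1}, {"translation": [0.0, -0.0, -55.0], "turn": 26.0, "fingers": 1}]
cmd after [562.49, -126.6, 189.89, 167.1]
```

View pics/s3.png

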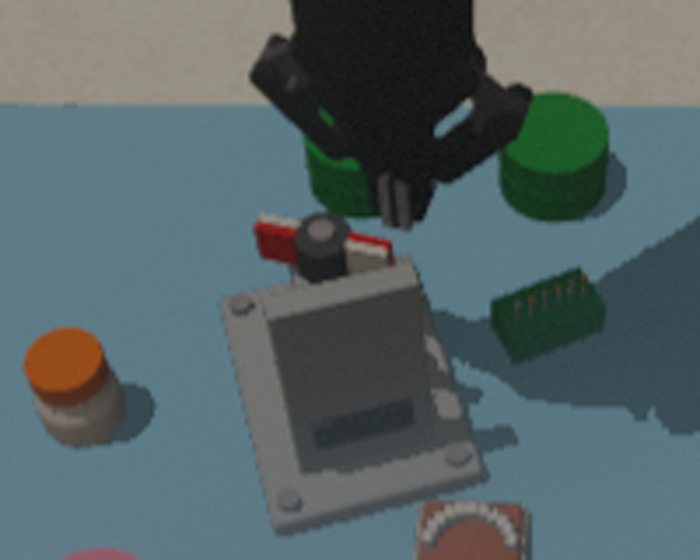

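The crop shows the wings turned to roughly q = 115°: the left wing at (275,240) has its red face toward the plate, and the finger is clear at (395,215). Next I reposition behind that wing for stroke 2.

Call:
jog_arm:
  rows:
    - {"translation": [0,0,20],"turn": 0,"fingers": 1}
    - {"translation": [0,0,45],"turn": 0,"fingers": 1}
    - {"translation": [6,-13,45],"turn": 8,"fingers": 1}
    - {"translation": [12,-25,45],"turn": 16,"fingers": 1}
    - {"translation": [18,-37,45],"turn": 24,"fingers": 1}
    - {"translation": [23,-49,45],"turn": 32,"fingers": 1}
    - {"translation": [29,-61,45],"turn": 40,"fingers": 1}
    - {"translation": [35,-73,45],"turn": 48,"fingers": 1}
    - {"translation": [35,-73,45],"turn": 56,"fingers": 1}
    - {"translation": [35,-73,45],"turn": 64,"fingers": 1}

```text
t: 5.2
eef_pos: [562.3, -127.4, 246.2]
tool_rot: [[0.662, 0.749, 0.002], [0.749, -0.662, -0.0], [0.001, 0.002, -1.0]]
ft_force: [0.3, -0.0, -0.8]
grip_width: 0.002
grasp_force: 0.0
```

Call:
jog_arm:
  rows:
    - {"translation": [0,0,0],"turn": 8,"fingers": 1}
    - {"translation": [0,0,0],"turn": 16,"fingers": 1}
    - {"translation": [0,0,0],"turn": 24,"fingers": 1}
    - {"translation": [0,0,0],"turn": 32,"fingers": 1}
    - {"translation": [0,0,0],"turn": 40,"fingers": 1}
    - {"translation": [0,0,0],"turn": 48,"fingers": 1}
    - {"translation": [0,0,0],"turn": 56,"fingers": 1}
    - {"translation": [0,0,0],"turn": 64,"fingers": 1}
    - {"translation": [0,0,0],"turn": 72,"fingers": 1}
    - {"translation": [0,0,0],"turn": 80,"fingers": 1}

```text
t: 6.2
eef_pos: [562.3, -126.9, 246.3]
tool_rot: [[-0.624, 0.782, 0.002], [0.782, 0.624, -0.001], [-0.002, 0.001, -1.0]]
ft_force: [0.4, -0.6, 0.2]
grip_width: -0.001
grasp_force: 0.0
```

Call:
jog_arm:
  rows:
    - {"translation": [0,0,0],"turn": 8,"fingers": 1}
    - {"translation": [0,0,0],"turn": 16,"fingers": 1}
    - {"translation": [0,0,0],"turn": 24,"fingers": 1}
    - {"translation": [0,0,0],"turn": 32,"fingers": 1}
    - {"translation": [0,0,0],"turn": 39,"fingers": 1}
    - {"translation": [0,0,-15],"turn": 39,"fingers": 1}
    - {"translation": [0,0,-30],"turn": 39,"fingers": 1}
    - {"translation": [0,0,-42],"turn": 39,"fingers": 1}
    - {"translation": [0,0,-50],"turn": 39,"fingers": 1}
    - {"translation": [0,0,-55],"turn": 39,"fingers": 1}

```text
t: 7.2
eef_pos: [562.4, -126.6, 189.7]
tool_rot: [[-0.975, 0.222, -0.0], [0.222, 0.975, -0.0], [-0.0, -0.0, -1.0]]
ft_force: [0.4, -0.2, 1.0]
grip_width: -0.003
grasp_force: 0.0
```

Run:
```python
from h import *
from plan import *
c,W=cap('scene'); cv2.imwrite('pics/s4.png',cv2.resize(c['color'][150:310,160:360],None,fx=3.5,fy=3.5,interpolation=2)[:,:,::-1])
s=state();print(s['t'],s['eef_pos'],s['ft_force'],s['joint_pos'][6])
c=np.array([562.49,-126.6,189.89,167.1])
T=list(np.linspace(120,303,26))
n=rows(c,[pose(120,5),pose(120,0)]+[pose(t,0) for t in T[1:9]])
n=rows(n,[pose(t,0) for t in T[9:19]])
n=rows(n,[pose(t,0) for t in T[19:]]+[pose(303,6),pose(303,10,200),pose(303,10,225)])
```

```text
7.25 [ 562.19973933 -126.56371356  189.11158794] [-0.13102275  0.13656281  0.44858333] 87.24036632265702
[{"translation": [-5.0, 1.0, 0.0], "turn": -0.0, "fingers": 1}, {"translation": [-10.0, 2.0, 0.0], "turn": -0.0, "fingers": 1}, {"translation": [-14.0, 1.0, 0.0], "turn": -7.0, "fingers": 1}, {"translation": [-18.0, 1.0, 0.0], "turn": -15.0, "fingers": 1}, {"translation": [-23.0, 1.0, 0.0], "turn": -22.0, "fingers": 1}, {"translation": [-27.0, 2.0, 0.0], "turn": -29.0, "fingers": 1}, {"translation": [-32.0, 3.0, 0.0], "turn": -37.0, "fingers": 1}, {"translation": [-36.0, 5.0, 0.0], "turn": -44.0, "fingers": 1}, {"translation": [-39.0, 8.0, 0.0], "turn": -51.0, "fingers": 1}, {"translation": [-43.0, 11.0, 0.0], "turn": -59.0, "fingers": 1}]
cmd after [519.49, -115.6, 189.89, 108.1]
[{"translation": [-3.0, 3.0, 0.0], "turn": -7.0, "fingers": 1}, {"translation": [-5.0, 7.0, 0.0], "turn": -14.0, "fingers": 1}, {"translation": [-7.0, 11.0, 0.0], "turn": -22.0, "fingers": 1}, {"translation": [-9.0, 15.0, 0.0], "turn": -29.0, "fingers": 1}, {"translation": [-10.0, 19.0, 0.0], "turn": -36
[... 415 characters left out ...]
: [2.0, 3.0, 0.0], "turn": -7.0, "fingers": 1}, {"translation": [5.0, 7.0, 0.0], "turn": -14.0, "fingers": 1}, {"translation": [8.0, 10.0, 0.0], "turn": -22.0, "fingers": 1}, {"translation": [12.0, 13.0, 0.0], "turn": -29.0, "fingers": 1}, {"translation": [15.0, 15.0, 0.0], "turn": -36.0, "fingers": 1}, {"translation": [20.0, 17.0, 0.0], "turn": -44.0, "fingers": 1}, {"translation": [24.0, 18.0, 0.0], "turn": -51.0, "fingers": 1}, {"translation": [18.0, 19.0, 0.0], "turn": -51.0, "fingers": 1}, {"translation": [14.0, 21.0, 10.0], "turn": -51.0, "fingers": 1}, {"translation": [14.0, 21.0, 35.0], "turn": -51.0, "fingers": 1}]
cmd after [527.49, -53.599999999999994, 224.89, -15.900000000000006]
```

View pics/s4.png

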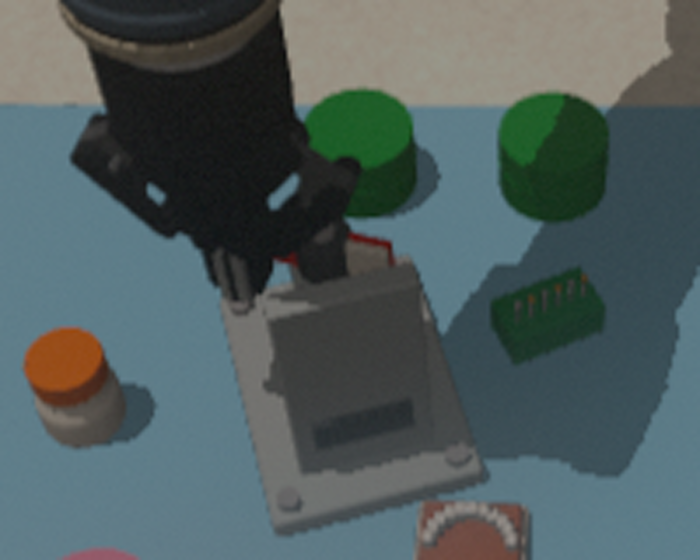

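The crop shows the shut fingertips at (240,290), on the plate side of the left wing, with no contact. I'll run stroke 2.

Call:
jog_arm:
  rows:
    - {"translation": [-5,1,0],"turn": 0,"fingers": 1}
    - {"translation": [-10,2,0],"turn": 0,"fingers": 1}
    - {"translation": [-14,1,0],"turn": -7,"fingers": 1}
    - {"translation": [-18,1,0],"turn": -15,"fingers": 1}
    - {"translation": [-23,1,0],"turn": -22,"fingers": 1}
    - {"translation": [-27,2,0],"turn": -29,"fingers": 1}
    - {"translation": [-32,3,0],"turn": -37,"fingers": 1}
    - {"translation": [-36,5,0],"turn": -44,"fingers": 1}
    - {"translation": [-39,8,0],"turn": -51,"fingers": 1}
    - {"translation": [-43,11,0],"turn": -59,"fingers": 1}

```text
t: 8.25
eef_pos: [519.2, -115.8, 190.5]
tool_rot: [[-0.306, 0.952, 0.001], [0.952, 0.306, -0.0], [-0.001, 0.001, -1.0]]
ft_force: [0.6, -0.5, -0.2]
grip_width: -0.0
grasp_force: 0.5
```

Call:
jog_arm:
  rows:
    - {"translation": [-3,3,0],"turn": -7,"fingers": 1}
    - {"translation": [-5,7,0],"turn": -14,"fingers": 1}
    - {"translation": [-7,11,0],"turn": -22,"fingers": 1}
    - {"translation": [-9,15,0],"turn": -29,"fingers": 1}
    - {"translation": [-10,19,0],"turn": -36,"fingers": 1}
    - {"translation": [-10,23,0],"turn": -44,"fingers": 1}
    - {"translation": [-10,28,0],"turn": -51,"fingers": 1}
    - {"translation": [-9,32,0],"turn": -58,"fingers": 1}
    - {"translation": [-8,37,0],"turn": -66,"fingers": 1}
    - {"translation": [-6,41,0],"turn": -73,"fingers": 1}

```text
t: 9.25
eef_pos: [512.8, -74.1, 190.2]
tool_rot: [[0.821, 0.571, -0.0], [0.571, -0.821, 0.001], [0.0, -0.001, -1.0]]
ft_force: [-1.7, 0.3, -0.7]
grip_width: -0.001
grasp_force: 0.7
```

Call:
jog_arm:
  rows:
    - {"translation": [2,3,0],"turn": -7,"fingers": 1}
    - {"translation": [5,7,0],"turn": -14,"fingers": 1}
    - {"translation": [8,10,0],"turn": -22,"fingers": 1}
    - {"translation": [12,13,0],"turn": -29,"fingers": 1}
    - {"translation": [15,15,0],"turn": -36,"fingers": 1}
    - {"translation": [20,17,0],"turn": -44,"fingers": 1}
    - {"translation": [24,18,0],"turn": -51,"fingers": 1}
    - {"translation": [18,19,0],"turn": -51,"fingers": 1}
    - {"translation": [14,21,10],"turn": -51,"fingers": 1}
    - {"translation": [14,21,35],"turn": -51,"fingers": 1}

```text
t: 10.25
eef_pos: [525.5, -53.2, 224.6]
tool_rot: [[0.963, -0.271, -0.003], [-0.271, -0.963, 0.001], [-0.003, -0.0, -1.0]]
ft_force: [0.7, -0.0, 0.2]
grip_width: 0.0
grasp_force: 0.0
```

Run:
```python
from h import *
c,W=cap('scene'); cv2.imwrite('pics/s5.png',cv2.resize(c['color'][150:310,160:360],None,fx=3.5,fy=3.5,interpolation=2)[:,:,::-1])
s=state();print(s['t'],s['eef_pos'],s['ft_force'])
```

```text
10.3 [527.28556645 -54.49689358 229.06615476] [ 2.49263751 -1.40615916  3.38867631]
```

View pics/s5.png

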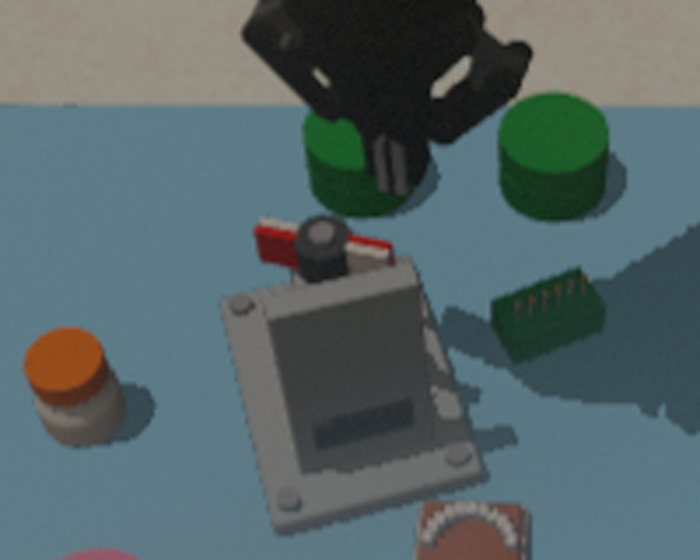

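The wings look the same as after stroke 1, half a turn further on, so q is about 300°. I'll repeat the cycle for stroke 3.

Call:
jog_arm:
  rows:
    - {"translation": [0,0,20],"turn": 0,"fingers": 1}
    - {"translation": [0,0,20],"turn": 8,"fingers": 1}
    - {"translation": [6,-13,20],"turn": 16,"fingers": 1}
    - {"translation": [12,-25,20],"turn": 24,"fingers": 1}
    - {"translation": [18,-37,20],"turn": 32,"fingers": 1}
    - {"translation": [23,-49,20],"turn": 40,"fingers": 1}
    - {"translation": [29,-61,20],"turn": 48,"fingers": 1}
    - {"translation": [35,-73,20],"turn": 56,"fingers": 1}
    - {"translation": [35,-73,20],"turn": 64,"fingers": 1}
    - {"translation": [35,-73,20],"turn": 72,"fingers": 1}

```text
t: 11.3
eef_pos: [561.9, -127.6, 246.1]
tool_rot: [[0.551, 0.834, 0.002], [0.834, -0.551, -0.001], [0.0, 0.002, -1.0]]
ft_force: [1.2, 0.2, -0.6]
grip_width: 0.003
grasp_force: 0.0
```

Call:
jog_arm:
  rows:
    - {"translation": [0,0,0],"turn": 8,"fingers": 1}
    - {"translation": [0,0,0],"turn": 16,"fingers": 1}
    - {"translation": [0,0,0],"turn": 24,"fingers": 1}
    - {"translation": [0,0,0],"turn": 32,"fingers": 1}
    - {"translation": [0,0,0],"turn": 40,"fingers": 1}
    - {"translation": [0,0,0],"turn": 48,"fingers": 1}
    - {"translation": [0,0,0],"turn": 56,"fingers": 1}
    - {"translation": [0,0,0],"turn": 64,"fingers": 1}
    - {"translation": [0,0,0],"turn": 72,"fingers": 1}
    - {"translation": [0,0,0],"turn": 80,"fingers": 1}

```text
t: 12.3
eef_pos: [562.0, -127.0, 246.2]
tool_rot: [[-0.727, 0.687, 0.002], [0.687, 0.727, -0.001], [-0.002, 0.0, -1.0]]
ft_force: [-0.9, 0.5, 0.4]
grip_width: 0.002
grasp_force: 0.0
```

Call:
jog_arm:
  rows:
    - {"translation": [0,0,0],"turn": 8,"fingers": 1}
    - {"translation": [0,0,0],"turn": 16,"fingers": 1}
    - {"translation": [0,0,0],"turn": 24,"fingers": 1}
    - {"translation": [0,0,0],"turn": 31,"fingers": 1}
    - {"translation": [0,0,0],"turn": 31,"fingers": 1}
    - {"translation": [0,0,-15],"turn": 31,"fingers": 1}
    - {"translation": [0,0,-30],"turn": 31,"fingers": 1}
    - {"translation": [0,0,-42],"turn": 31,"fingers": 1}
    - {"translation": [0,0,-50],"turn": 31,"fingers": 1}
    - {"translation": [0,0,-55],"turn": 31,"fingers": 1}

```text
t: 13.3
eef_pos: [562.3, -126.6, 189.5]
tool_rot: [[-0.975, 0.223, -0.0], [0.223, 0.975, -0.0], [0.0, -0.0, -1.0]]
ft_force: [0.1, -1.3, -0.1]
grip_width: -0.002
grasp_force: 0.0
```

Call:
jog_arm:
  rows:
    - {"translation": [-5,1,0],"turn": 0,"fingers": 1}
    - {"translation": [-10,2,0],"turn": 0,"fingers": 1}
    - {"translation": [-14,1,0],"turn": -7,"fingers": 1}
    - {"translation": [-18,1,0],"turn": -15,"fingers": 1}
    - {"translation": [-23,1,0],"turn": -22,"fingers": 1}
    - {"translation": [-27,2,0],"turn": -29,"fingers": 1}
    - {"translation": [-32,3,0],"turn": -37,"fingers": 1}
    - {"translation": [-36,5,0],"turn": -44,"fingers": 1}
    - {"translation": [-39,8,0],"turn": -51,"fingers": 1}
    - {"translation": [-43,11,0],"turn": -59,"fingers": 1}

```text
t: 14.3
eef_pos: [519.3, -115.8, 190.6]
tool_rot: [[-0.306, 0.952, 0.001], [0.952, 0.306, -0.0], [-0.001, 0.001, -1.0]]
ft_force: [1.1, -0.3, -1.2]
grip_width: 0.001
grasp_force: 0.5
```

Call:
jog_arm:
  rows:
    - {"translation": [-3,3,0],"turn": -7,"fingers": 1}
    - {"translation": [-5,7,0],"turn": -14,"fingers": 1}
    - {"translation": [-7,11,0],"turn": -22,"fingers": 1}
    - {"translation": [-9,15,0],"turn": -29,"fingers": 1}
    - {"translation": [-10,19,0],"turn": -36,"fingers": 1}
    - {"translation": [-10,23,0],"turn": -44,"fingers": 1}
    - {"translation": [-10,28,0],"turn": -51,"fingers": 1}
    - {"translation": [-9,32,0],"turn": -58,"fingers": 1}
    - {"translation": [-8,37,0],"turn": -66,"fingers": 1}
    - {"translation": [-6,41,0],"turn": -73,"fingers": 1}

```text
t: 15.3
eef_pos: [512.9, -74.2, 190.3]
tool_rot: [[0.821, 0.571, 0.0], [0.571, -0.821, 0.001], [0.001, -0.001, -1.0]]
ft_force: [-1.8, 0.6, -0.8]
grip_width: -0.003
grasp_force: 0.7
```

Call:
jog_arm:
  rows:
    - {"translation": [2,3,0],"turn": -7,"fingers": 1}
    - {"translation": [5,7,0],"turn": -14,"fingers": 1}
    - {"translation": [8,10,0],"turn": -22,"fingers": 1}
    - {"translation": [12,13,0],"turn": -29,"fingers": 1}
    - {"translation": [15,15,0],"turn": -36,"fingers": 1}
    - {"translation": [20,17,0],"turn": -44,"fingers": 1}
    - {"translation": [24,18,0],"turn": -51,"fingers": 1}
    - {"translation": [18,19,0],"turn": -51,"fingers": 1}
    - {"translation": [14,21,10],"turn": -51,"fingers": 1}
    - {"translation": [14,21,35],"turn": -51,"fingers": 1}

```text
t: 16.3
eef_pos: [525.6, -53.1, 224.7]
tool_rot: [[0.963, -0.271, -0.003], [-0.271, -0.963, 0.001], [-0.003, -0.0, -1.0]]
ft_force: [-0.2, 0.6, 0.2]
grip_width: -0.005
grasp_force: 0.0
```

Run:
```python
from h import *
c,W=cap('scene'); cv2.imwrite('pics/s6.png',cv2.resize(c['color'][150:310,160:360],None,fx=3.5,fy=3.5,interpolation=2)[:,:,::-1])
s=state();print(s['t'],s['eef_pos'],s['ft_force'])
from plan import *
c=np.array([562.49,-126.6,189.89,167.1])
n=rows(c,[pose(120,5),pose(120,0)]+[pose(t,0) for t in (126,132,138,144,149,153,156,158)])
n=rows(n,[pose(160,0),pose(162,0),pose(164,0)])
```

```text
16.35 [527.2637708  -54.50607101 229.10900417] [ 3.03516232 -1.20345486  4.23146005]
[{"translation": [-5.0, 1.0, 0.0], "turn": -0.0, "fingers": 1}, {"translation": [-10.0, 2.0, 0.0], "turn": -0.0, "fingers": 1}, {"translation": [-13.0, 1.0, 0.0], "turn": -6.0, "fingers": 1}, {"translation": [-17.0, 1.0, 0.0], "turn": -12.0, "fingers": 1}, {"translation": [-21.0, 1.0, 0.0], "turn": -18.0, "fingers": 1}, {"translation": [-24.0, 1.0, 0.0], "turn": -24.0, "fingers": 1}, {"translation": [-27.0, 2.0, 0.0], "turn": -29.0, "fingers": 1}, {"translation": [-29.0, 3.0, 0.0], "turn": -33.0, "fingers": 1}, {"translation": [-31.0, 3.0, 0.0], "turn": -36.0, "fingers": 1}, {"translation": [-32.0, 4.0, 0.0], "turn": -38.0, "fingers": 1}]
cmd after [530.49, -122.6, 189.89, 129.1]
[{"translation": [-1.0, 0.0, 0.0], "turn": -2.0, "fingers": 1}, {"translation": [-3.0, 1.0, 0.0], "turn": -4.0, "fingers": 1}, {"translation": [-4.0, 1.0, 0.0], "turn": -6.0, "fingers": 1}]
cmd after [526.49, -121.6, 189.89, 123.1]
```

View pics/s6.png

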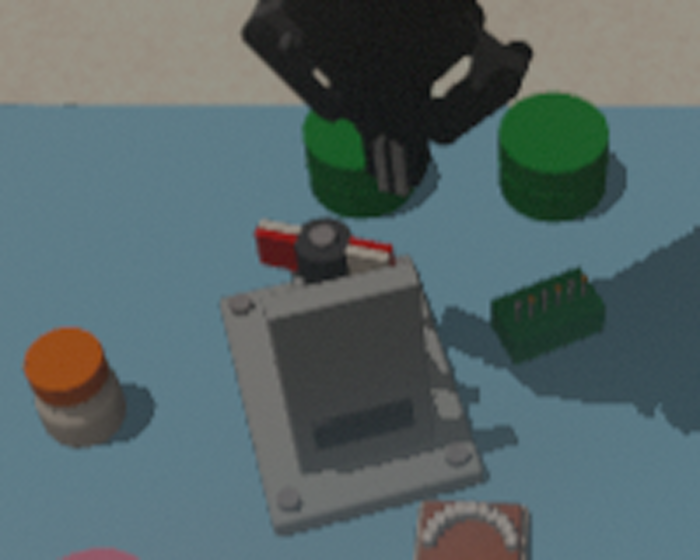

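The same wing pose shows again, now a little lower, so q is about 480°. The last stroke starts at 120° and should meet the stop near 156°.

Call:
jog_arm:
  rows:
    - {"translation": [0,0,20],"turn": 0,"fingers": 1}
    - {"translation": [0,0,20],"turn": 8,"fingers": 1}
    - {"translation": [6,-13,20],"turn": 16,"fingers": 1}
    - {"translation": [12,-25,20],"turn": 24,"fingers": 1}
    - {"translation": [18,-37,20],"turn": 32,"fingers": 1}
    - {"translation": [23,-49,20],"turn": 40,"fingers": 1}
    - {"translation": [29,-61,20],"turn": 48,"fingers": 1}
    - {"translation": [35,-73,20],"turn": 56,"fingers": 1}
    - {"translation": [35,-73,20],"turn": 64,"fingers": 1}
    - {"translation": [35,-73,20],"turn": 72,"fingers": 1}

```text
t: 17.35
eef_pos: [562.0, -127.5, 246.1]
tool_rot: [[0.551, 0.834, 0.002], [0.834, -0.551, -0.0], [0.001, 0.002, -1.0]]
ft_force: [-1.0, -0.1, -0.2]
grip_width: 0.001
grasp_force: 0.0
```

Call:
jog_arm:
  rows:
    - {"translation": [0,0,0],"turn": 8,"fingers": 1}
    - {"translation": [0,0,0],"turn": 16,"fingers": 1}
    - {"translation": [0,0,0],"turn": 24,"fingers": 1}
    - {"translation": [0,0,0],"turn": 32,"fingers": 1}
    - {"translation": [0,0,0],"turn": 40,"fingers": 1}
    - {"translation": [0,0,0],"turn": 48,"fingers": 1}
    - {"translation": [0,0,0],"turn": 56,"fingers": 1}
    - {"translation": [0,0,0],"turn": 64,"fingers": 1}
    - {"translation": [0,0,0],"turn": 72,"fingers": 1}
    - {"translation": [0,0,0],"turn": 80,"fingers": 1}

```text
t: 18.35
eef_pos: [562.0, -127.1, 246.3]
tool_rot: [[-0.727, 0.687, 0.002], [0.687, 0.727, -0.001], [-0.002, 0.001, -1.0]]
ft_force: [-0.4, 0.3, -0.3]
grip_width: 0.001
grasp_force: 0.0
```

Call:
jog_arm:
  rows:
    - {"translation": [0,0,0],"turn": 8,"fingers": 1}
    - {"translation": [0,0,0],"turn": 16,"fingers": 1}
    - {"translation": [0,0,0],"turn": 24,"fingers": 1}
    - {"translation": [0,0,0],"turn": 31,"fingers": 1}
    - {"translation": [0,0,0],"turn": 31,"fingers": 1}
    - {"translation": [0,0,-15],"turn": 31,"fingers": 1}
    - {"translation": [0,0,-30],"turn": 31,"fingers": 1}
    - {"translation": [0,0,-42],"turn": 31,"fingers": 1}
    - {"translation": [0,0,-50],"turn": 31,"fingers": 1}
    - {"translation": [0,0,-55],"turn": 31,"fingers": 1}

```text
t: 19.35
eef_pos: [562.3, -126.6, 189.5]
tool_rot: [[-0.975, 0.223, -0.0], [0.223, 0.975, -0.0], [0.0, -0.0, -1.0]]
ft_force: [0.4, 0.4, -0.2]
grip_width: 0.002
grasp_force: 0.0
```

Call:
jog_arm:
  rows:
    - {"translation": [-5,1,0],"turn": 0,"fingers": 1}
    - {"translation": [-10,2,0],"turn": 0,"fingers": 1}
    - {"translation": [-13,1,0],"turn": -6,"fingers": 1}
    - {"translation": [-17,1,0],"turn": -12,"fingers": 1}
    - {"translation": [-21,1,0],"turn": -18,"fingers": 1}
    - {"translation": [-24,1,0],"turn": -24,"fingers": 1}
    - {"translation": [-27,2,0],"turn": -29,"fingers": 1}
    - {"translation": [-29,3,0],"turn": -33,"fingers": 1}
    - {"translation": [-31,3,0],"turn": -36,"fingers": 1}
    - {"translation": [-31,3,0],"turn": -36,"fingers": 1}

```text
t: 20.35
eef_pos: [531.5, -123.6, 190.6]
tool_rot: [[-0.657, 0.754, 0.001], [0.754, 0.657, -0.0], [-0.001, 0.001, -1.0]]
ft_force: [-0.1, -1.0, -0.3]
grip_width: -0.002
grasp_force: 0.3
```

No stop force yet, so I'll press on gently along the push direction.

Call:
jog_arm:
  rows:
    - {"translation": [-1,0,0],"turn": -1,"fingers": 1}
    - {"translation": [-1,1,0],"turn": -2,"fingers": 1}
    - {"translation": [-2,1,0],"turn": -3,"fingers": 1}
    - {"translation": [-2,2,0],"turn": -4,"fingers": 1}
    - {"translation": [-2,2,0],"turn": -4,"fingers": 1}

```text
t: 20.85
eef_pos: [530.2, -123.4, 190.5]
tool_rot: [[-0.602, 0.799, 0.002], [0.799, 0.602, -0.002], [-0.003, 0.0, -1.0]]
ft_force: [3.4, -7.2, 2.2]
grip_width: -0.001
grasp_force: 3.6
```

Call:
jog_arm:
  rows:
    - {"translation": [-1,1,0],"turn": 0,"fingers": 1}
    - {"translation": [-2,2,0],"turn": 0,"fingers": 1}
    - {"translation": [-3,3,0],"turn": 0,"fingers": 1}
    - {"translation": [-3,3,0],"turn": 0,"fingers": 1}
    - {"translation": [-3,3,0],"turn": 0,"fingers": 1}

```text
t: 21.35
eef_pos: [529.4, -122.5, 190.9]
tool_rot: [[-0.601, 0.799, 0.008], [0.799, 0.601, -0.006], [-0.009, 0.002, -1.0]]
ft_force: [10.2, -14.0, -5.0]
grip_width: -0.0
grasp_force: 9.1
```

Call:
jog_arm:
  rows:
    - {"translation": [-1,1,0],"turn": 0,"fingers": 1}
    - {"translation": [-2,2,0],"turn": 0,"fingers": 1}
    - {"translation": [-2,2,0],"turn": 0,"fingers": 1}
    - {"translation": [-2,2,0],"turn": 0,"fingers": 1}

```text
t: 21.75
eef_pos: [528.8, -121.9, 191.2]
tool_rot: [[-0.6, 0.8, 0.011], [0.8, 0.601, -0.008], [-0.013, 0.004, -1.0]]
ft_force: [15.8, -20.2, -10.7]
grip_width: 0.001
grasp_force: 12.7
```

Call:
jog_arm:
  rows:
    - {"translation": [3,-3,0],"turn": 0,"fingers": 1}
    - {"translation": [7,-7,0],"turn": 0,"fingers": 1}
    - {"translation": [11,-11,0],"turn": 0,"fingers": 1}
    - {"translation": [13,-14,0],"turn": 0,"fingers": 1}
    - {"translation": [13,-14,15],"turn": 0,"fingers": 1}
    - {"translation": [13,-14,45],"turn": 0,"fingers": 1}
    - {"translation": [-10,-40,80],"turn": 0,"fingers": 1}
    - {"translation": [-40,-80,100],"turn": 0,"fingers": 1}
    - {"translation": [-60,-120,110],"turn": 0,"fingers": 1}
    - {"translation": [-70,-160,120],"turn": 0,"fingers": 1}

```text
t: 22.75
eef_pos: [452.3, -277.8, 311.1]
tool_rot: [[-0.603, 0.797, 0.0], [0.797, 0.603, 0.0], [0.0, 0.0, -1.0]]
ft_force: [1.3, 0.2, -0.5]
grip_width: 0.002
grasp_force: 0.0
```

Run:
```python
from h import *
c,W=cap('top'); C=c['color']; C0=np.load('topC.npy'); W0=np.load('topW.npy')
f=lambda C:cv2.resize(C[180:290,300:400],None,fx=4,fy=5*0+4,interpolation=2)[:,:,::-1]
cv2.imwrite('pics/t7.png',np.hstack([f(C0),f(C)]))
ax=np.array([544.2,-91.])
for C_,W_ in((C0,W0),(C,W)):
    k=C_.astype(int); m=(k[...,0]>100)&(k[...,1]<65)&(k[...,2]<65)&(W_[...,2]>100)&(np.hypot(*(W_[...,:2]-ax).transpose(2,0,1))<40)
    p=W_[m][:,:2]; d=(p-ax)@[np.cos(np.radians(17)),np.sin(np.radians(17))]
    a,b=p[d>0],p[d<0]; v=a.mean(0)-b.mean(0); ang=np.degrees(np.arctan2(v[1],v[0]))-np.degrees(np.arcsin(5/np.hypot(*v)))
    print(len(a),len(b),'wing mod180 cw of press x',(17-ang)%180, 'z',np.median(W_[m][:,2]),v)
s=state();print(s['t'],s['eef_pos'],s['ft_force'])
```

```text
25 26 wing mod180 cw of press x 3.729630870183584 z 139.17152179867406 [43.17221068 15.31908092]
30 31 wing mod180 cw of press x 155.3366666237091 z 133.0203588976183 [30.14941992 33.52043188]
22.8 [ 450.52555043 -285.32327179  312.89080551] [-1.62876005 -7.05572362  2.01352212]
```

View pics/t7.png

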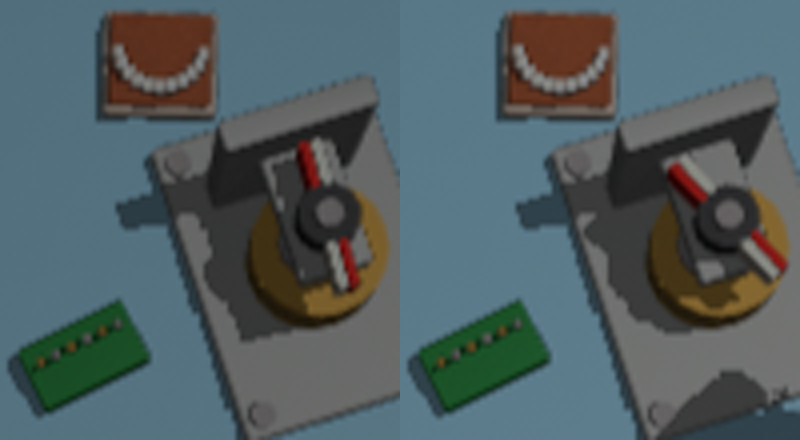

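The before and after views show the wing at 155.3° (home is 155.7°) with its top at z = 133 mm as expected. The flask, cast and bur block have not moved. I'll let the arm settle and hand in.

Call:
jog_arm:
  rows:
    - {"translation": [0,0,10],"turn": 0,"fingers": 1}
    - {"translation": [0,0,10],"turn": 0,"fingers": 1}
    - {"translation": [0,0,10],"turn": 0,"fingers": 1}
    - {"translation": [0,0,10],"turn": 0,"fingers": 1}

```text
t: 23.2
eef_pos: [455.0, -275.2, 319.3]
tool_rot: [[-0.605, 0.796, -0.001], [0.796, 0.605, 0.001], [0.001, -0.0, -1.0]]
ft_force: [0.7, 0.3, 0.3]
grip_width: 0.004
grasp_force: 0.0
```

```bash
python3 -c "
from station import *
print(state()['ft_force']); print(sign_off())"
```

```text
[0.69795456 0.25936874 0.29234076]
the job is handed in; nothing more can be done
None
```

The screw is home: in the last top view the wings read 155.3° (stop at 155.7°) and had come down 6 mm, the flask, cast and bur block had not moved, the jar looked unmoved through stroke 3 (not rechecked after), and the job was handed in at 23 s of 54 s with the arm clear.

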